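# Index the carousel and lift out the tared vial with tongs

### The arm

A 7-joint arm with a two-finger parallel gripper is mounted at the origin on the work surface. World frame = base frame: x ahead of the robot, y to its left, z up, the work surface at z = 0. Lengths are in m, angles in rad, forces in N, time in s.
With the tool pointing down it reaches from about 0.4 to 0.85 m from the base axis. Payload 10.4 kg.
Tool frame: the origin (TCP) lies at the very end of the fingers, on their centre line; the grasp point (between the pads) lies manip.hold_point_z behind it (manip.hold_point_z is the distance from the TCP to the grasp point, in m); z points along the fingers, y is the direction in which the jaws open and shut (so a half turn about z gives the same grasp; the last joint's range is limited). The gripper opens to 85 mm and grips with 20 to 120 N. Pads are 22 mm wide; open, the fingers measure 114 mm over their backs; the gripper's body (76 mm by 85 mm) begins 54 mm behind the grasp point. The pads swing forward as they close: fully open they stand 13 mm farther back than shut.
Start: joints at [1.223, 0.332, -0.065, 1.46, 0.022, 1.35, -0.088], TCP at [0.199, -0.592, 0.231] pointing down, gripper open.
Joint ranges: [-2.6, 2.6], [-0.5, 2.12], [-1.47, 1.34], [0.16, 2.42], [-1.27, 4.41], [0.06, 2.06], [-2.6, 2.6]. Speed limits (rad/s): [2.22, 2.22, 2.79, 2.79, 3.14, 3.14, 3.14].

### API

Orientations are given as a unit quaternion [x, y, z, w].
In Python, from workcell import manip gives the robot as it stands.
- The arm moves only by the tool jog_arm, never from a script. Its arguments are lists of equal length, an entry for each row: "translation": the shift along the world's x, y, z in mm, a list of three; "turn": the turn about the world's z in degrees. In form: {"translation": [[x, y, z], ...], "turn": [turn, ...]}. A call has 1 to 12 rows; each row is the pose to reach, as a shift and turn from the pose measured when the call began; what a row does not reach only later rows make up. A row lasts 1/12 s, in which the tool goes at most 41.7 mm and 7.16 degrees, less where a joint would pass 70% of its speed; a pose out of reach is approached as far as the arm can. A call with a gripper value outside its range is refused whole. "grip" is the finger opening in mm, from 0 to 85.4, set as the call begins (left out, the last holds). The fingers move at their own pace and stop on an object; "grip_force" is the grip in N (left out, the last holds). Time passes only in rows, so rows that repeat a pose let the fingers close. It gives the time, the measured TCP pose, the force and the opening at its end, in the units of the state.
- manip.get_obs(): the state, without advancing time (a new reading comes with each control period).
- manip.camera(name): name is "scene" or "top" or "wrist"; returns a dict with "frame" (384x512x3 uint8, red, green, blue), "mtx" (3x3 intrinsics, pixels), "pose" (4x4, takes a point from camera to world coordinates). Camera axes: x right, y down, z forward; pixel columns grow to the right and rows downward; lengths in m; the calibration is good to about 2 mm. A picture is of the moment at which its call begins. There is no depth.
- manip.hand_in(): hands the job in, once; it reports no verdict.
Trained networks look in a picture, given as the dict that the camera call returned (one of the last four; its "shot" number tells which), for a name from the list of things; names that differ only in an ending like _2 or _b are one class to them, and where a whole thing is asked for, a point or a joint stands for the part that bears it (a point fixed in the world has none). Each returns a list of dicts, best first, with "confidence" (0 to 1); they miss things now and then, are a little off and sometimes report something else, mostly with a low value. They report only what shows in the picture. A call takes as long as a camera call. They do not tell look-alikes from the thing itself.
- manip.outline_of(picture, label): "mask" (384x512 bool, what is visible of it) and "extent" ([left, top, right, bottom] in pixels, round what is visible of it).
- manip.pinpoint(picture, label): "at" ([column, row] in pixels: a listed point, or the origin of a listed thing).
The state is a dict: "clock": time; "joint_pos": joint angles; "joint_velocities": joint speeds; "tau": joint torques, N m; "position": TCP position; "ee_rot": TCP orientation; "ft_force": force on the tool from outside, world axes, zero at the start; "torque": the same for the moment, N m; "grip_width": opening from 0.0 (shut) to 1.0 (fully open).
Only numpy, scipy, OpenCV 4.12 (cv2) and the standard library are available. Lean on these libraries where they do the work, as an engineer would, in place of code of your own. Each camera call takes 0.05 s, during which the arm holds its last target. There are 200 camera calls.

### The job

Index the carousel with its knob by one notch, in whichever direction brings the amber vial to the open slot at the front of the clear hood, so that the disc clicks home there. Then use the spring tongs that lie on the rest: close their jaws on the vial, lift it upright some 10 cm above the disc, and finish while holding it there, the gripper holding the tongs and the tongs alone holding the vial in the air. The vial is tared, so never touch it with the gripper, and leave the disc in its notch, the check weight in its nest and the other things on the bench undisturbed.

Things in the scene. Friction and masses are not known exactly. Their poses are not given: they have to be found in the camera images.
- carousel: Fixed white carousel housing, 250 x 250 mm, 30 mm high; origin at the centre of its underside, on the bench and on the disc's axis. Its own -x side is the front (to the robot). In it turns an aluminium disc, 220 mm across, top 40 mm above the bench, with six nests every 60 degrees on an 85 mm radius. Four 10 mm posts at x, y = +-117 mm carry the hood.
- hood (a point): Centre of the clear hood's top face, 103 mm above the bench (hood 5 mm thick, 250 x 250 mm), axes as the carousel's. It covers the whole carousel but for a slot open to the front: 112 mm wide (y -56 to +56 mm), from the front edge (x = -125 mm) back to x = -25 mm. The knob stands out through it.
- disc (a joint): Angle of the disc, 0 at the start, positive counter-clockwise from above. Detents at 0, +1.047, -1.047 rad hold it with about 0.15 N m and pull it home from within 0.06 rad; between them it stays where left (friction 0.03 N m). Stops at +-1.5. +1.047 brings the nest at the carousel's +y side to the slot, -1.047 the one at its -y side.
- knob_grip (a point): Grip point of the black bar knob on the disc's axis above the hood, 145 mm above the bench; turns with the disc. The bar is 50 mm long (along this point's x), 14 mm thick (along y) and 40 mm high, 120 to 160 mm above the bench, on a flange 48 mm across. At the disc's 0 the bar points at the slot.
- pickup (a point): Fixed point in the middle of the slot, at the disc's top, 40 mm above the bench, 85 mm in front of the disc's axis: where the vial's foot must come. Axes as the carousel's (x into the slot, towards the knob). An empty nest is here at the start. A nest is four upright pins 5 mm thick, 14 mm high, 18 mm from its centre.
- vial: Amber glass vial with white screw cap, round, 28 mm in diameter, 51 mm high in all (body 40 mm, then the 23 mm wide cap), 28 to 56 g; origin at the centre of its underside, z up. At the start in the nest to the left or right of the slot, under the hood: in the carousel's frame x = -42.5 mm, y = +73.6 or -73.6 mm.
- check_weight: Bystander: plain steel check weight, 28 mm in diameter, 33 mm high with a small knob on top; rides in the nest on the other side of the slot from the vial. Origin at the centre of its underside.
- tongs: Loose steel spring tongs, 190 mm long, 90 g, lying flat on the rest; origin on the hinge pin at the rear end, at the underside; x from hinge to jaws, z up. Two arms 16 mm high, 4 mm thick, spread by a spring, closing symmetrically when squeezed. At the grip point that takes about 6 N at first, 8 N when shut on the vial.
- tongs_grip (a point): Where to squeeze the arms, along y: midway between them, 80 mm from the hinge, mid height (38 mm above the bench on the rest); axes as the tongs'. Outer width over the arms here: 56 mm open (59 mm 11 mm further ahead), 36 mm and parallel when shut on the vial; squeezed to about 52 mm they can be carried with the jaws still wide.
- tongs_jaw (a point): Midway between the jaws, 170 mm from the hinge, 90 mm ahead of tongs_grip; axes as the tongs'. Jaws: upright shallow V rubber pads, 26 mm long, 18 mm high, for a 28 mm round. Open they leave about 60 mm clear and measure some 80 mm outside; at 52 mm arm width some 8 mm less. Best on the vial's axis, 25 to 30 mm above its foot.
- tong_rest: Fixed white rest under the tongs; origin on the bench right below tongs_grip at the start, axes as the tongs'. Two cross bars 30 mm high carry the tongs, at x = -79 to -65 mm and 45 to 59 mm, about 100 mm wide; between them only a base plate 4 mm thick, so fingers have room beside and below the arms.
- scale: Bystander: grey bench scale, 190 x 150 x 34 mm; origin at the centre of its underside.
- tub: Bystander: white lidded tub, 60 mm in diameter, 60 mm high; origin at the centre of its underside.
- tamper: Bystander: black tamper standing upright, 72 mm high, foot 36 mm in diameter; origin at the centre of its underside.
There are look-alikes about, which are no part of the job. Of the things that look like the tong_rest, the middle-sized one is meant.

How it is judged:
On the way:
1. the disc has clicked home one notch on, with the vial standing in its nest at the slot ((value of joint disc between 1.002 and 1.092 rad or value of joint disc between -1.092 and -1.002 rad) and horizontal distance between vial and pickup below 0.009 m and height (world z) of vial between 0.036 and 0.046 m and angle between vial's own z axis and vertical below 0.15 rad and velocity of joint disc between -0.05 and 0.05 rad/s), for 0.3 s.
At the end, for the whole second after the job is handed in: Gripper holds tongs, tongs hold the vial: still (<30 mm/s), upright within 0.35 rad, foot >110 mm above the bench (70 mm above the disc), touched only by the tongs, which touch neither carousel nor rest; disc in the detent one notch on (0.045 rad); check weight upright in its nest (height (world z) of vial above 0.11 m and angle between vial's own z axis and vertical below 0.35 rad and linear speed of vial below 0.03 m/s and distance between tongs_jaw and vial below 0.06 m and contact force between vial and tongs above 0.5 N and contact force between the fingers and tongs above 2 N and contact force between vial and the arm below 0.1 N and contact force between vial and the fingers below 0.1 N and contact force between each of vial, tongs and carousel below 0.05 N and contact force between tongs and tong_rest below 0.05 N and (value of joint disc between 1.002 and 1.092 rad or value of joint disc between -1.092 and -1.002 rad) and height (world z) of check_weight below 0.046 m and angle between check_weight's own z axis and vertical below 0.15 rad); the arm keeps its last pose, push and grip.
It fails at once if the gripper or arm touches the vial (contact force between any of the fingers, the arm and vial above 0.2 N).
It fails at once if the vial is tipped over (angle between vial's own z axis and vertical above 0.8 rad).
It fails at once if the check weight leaves its nest (angle between check_weight's own z axis and vertical above 0.5 rad or height (world z) of check_weight above 0.06 m or height (world z) of check_weight below 0.03 m).
It fails at once if a bystander on the bench is disturbed (distance of any of scale, tub, tamper from where it was at the start of the episode above 0.02 m).
It also fails if it takes over 66 s, if anything falls off the work surface, if the arm or the gripper's body presses on something with over 40 N, if the wrist force passes 120 N, or if a joint passes its speed limit or range.

## Working session

There is one attempt and no reset: what is moved stays moved. The work goes in short steps, Python scripts to look and compute and a tool call to move; the robot and the scene stay as the last step left them, time stands still between calls to the robot, and variables do not carry over. Pictures are saved under pics/ and viewed, about 8 in all and at most 12, crops included, and the job is handed in when it is done.

Besides the shell and the picture viewer there is one more tool, called after ">>>" in YAML: its name, and indented under it one key for each argument. jog_arm: Moves the arm, as the interface text tells. Its arguments: {"type":"object","properties":{"translation":{"type":"array"},"turn":{"type":"array"},"grip":{"type":"number"},"grip_force":{"type":"number"}},"required":["translation","turn"]}

```bash
mkdir -p pics
cat > h.py <<'E'
import numpy as np,cv2
from workcell import manip
def ray(p,uv,z):
    M=np.array(p["mtx"]);T=np.array(p["pose"])
    d=T[:3,:3]@np.linalg.solve(M,[uv[0],uv[1],1]);o=T[:3,3]
    return o+d*(z-o[2])/d[2]
def proj(p,X):
    T=np.array(p["pose"]);c=T[:3,:3].T@(np.array(X)-T[:3,3]);q=np.array(p["mtx"])@c;return q[:2]/q[2]
def save(p,n): cv2.imwrite("pics/"+n,cv2.cvtColor(p["frame"],cv2.COLOR_RGB2BGR))
E
python3 - <<'E'
from h import *
np.set_printoptions(precision=4,suppress=True)
print(manip.hold_point_z,manip.get_obs())
Z=dict(carousel=0,knob_grip=.145,hood=.103,pickup=.04,vial=.04,check_weight=.04,tongs=.03,tongs_grip=.038,tongs_jaw=.038,tong_rest=0,scale=0,tub=0,tamper=0)
for n in ["top","scene"]:
    p=manip.camera(n);save(p,n+"0.png");print(n,p["pose"])
    for l,z in Z.items():
        print(l,[(round(r["confidence"],2),np.round(r["at"],0),ray(p,r["at"],z)[:2]) for r in manip.pinpoint(p,l)[:4]])
a=cv2.imread("pics/top0.png");b=cv2.imread("pics/scene0.png")
cv2.imwrite("pics/both.png",cv2.resize(np.vstack([a,b]),None,fx=.78,fy=.78))
E
```

```text
0.0187 {'clock': 0.0, 'joint_pos': array([ 1.2234,  0.3329, -0.0647,  1.4609,  0.0216,  1.3499, -0.0885]), 'joint_velocities': array([-0.0007, -0.0003, -0.    , -0.0009, -0.0003,  0.0007, -0.0007]), 'tau': array([  0.0004, -62.543 ,   0.0496, -39.1594,   0.0163,   0.0099,
        -0.    ]), 'position': array([ 0.1993, -0.592 ,  0.2305]), 'ee_rot': array([ 0.9868,  0.1617, -0.0001, -0.0007]), 'ft_force': array([ 0.1055, -0.0866,  0.51  ]), 'torque': array([-0.0435,  0.0173, -0.0687]), 'grip_width': 1.0004900819273175}
top [[ 0.0263 -0.9826  0.1837  0.2233]
 [-0.9996 -0.0276 -0.0046  0.0099]
 [ 0.0096 -0.1835 -0.983   1.5271]
 [ 0.      0.      0.      1.    ]]
carousel [(0.88, array([242., 133.]), array([0.6708, 0.0395])), (0.68, array([359., 160.]), array([ 0.5882, -0.3462])), (0.17, array([357., 212.]), array([ 0.419 , -0.3383]))]
knob_grip [(0.58, array([242., 119.]), array([0.6697, 0.0355]))]
hood [(0.66, array([243., 126.]), array([0.6606, 0.0322]))]
pickup [(0.57, array([239., 158.]), array([0.5742, 0.0441]))]
vial []
check_weight [(0.59, array([353., 189.]), array([ 0.4854, -0.
[... 1123 characters left out ...]
0526]))]
vial []
check_weight [(0.31, array([187., 290.]), array([ 0.7265, -0.2198]))]
tongs [(0.89, array([151., 199.]), array([ 0.4076, -0.3278])), (0.2, array([398., 195.]), array([0.4801, 0.445 ]))]
tongs_grip [(0.85, array([146., 217.]), array([ 0.4796, -0.3378]))]
tongs_jaw [(0.58, array([148., 244.]), array([ 0.5725, -0.3294]))]
tong_rest [(0.87, array([125., 166.]), array([ 0.2425, -0.4251])), (0.61, array([108., 223.]), array([ 0.4623, -0.464 ])), (0.56, array([153., 224.]), array([ 0.4833, -0.3232]))]
scale [(0.64, array([401., 196.]), array([0.4651, 0.4686]))]
tub [(0.56, array([341., 175.]), array([0.3609, 0.2953]))]
tamper [(0.66, array([187., 292.]), array([ 0.7153, -0.2235]))]
```

View pics/both.png

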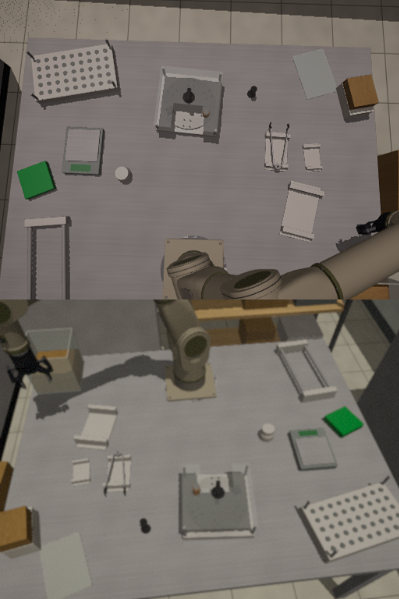

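Run:
```python
import cv2,numpy as np
a=cv2.imread("pics/top0.png");b=cv2.imread("pics/scene0.png")
f=lambda i,x,y:cv2.resize(i[y:y+100,x:x+133],(400,300),interpolation=cv2.INTER_CUBIC)
cv2.imwrite("pics/crops.png",np.vstack([np.hstack([f(a,180,80),f(a,290,140)]),np.hstack([f(b,215,200),f(b,90,170)])]))
```

```text
(no output)
```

View pics/crops.png

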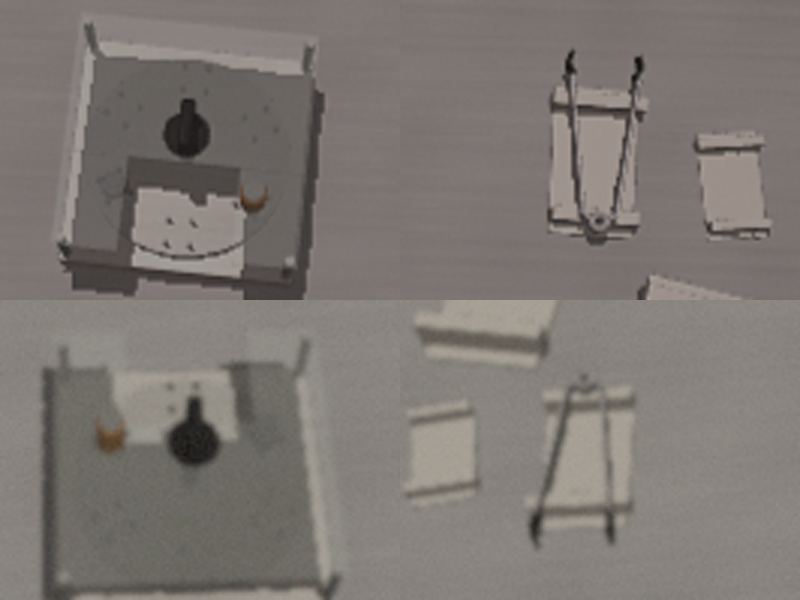

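>>> jog_arm:
  translation:
    - [100,130,90]
    - [200,265,90]
    - [300,400,90]
    - [400,530,90]
    - [465,625,90]
    - [465,625,90]
    - [465,625,90]
    - [465,625,90]
    - [465,625,90]
    - [465,625,90]
    - [465,625,90]
    - [465,625,90]
  turn: [20,40,60,80,90,90,90,90,90,90,90,90]

```text
clock: 2.4
position: [0.4944, -0.1961, 0.2986]
ee_rot: [0.61, 0.793, -0.0, 0.0]
ft_force: [1.3, -0.8, 0.0]
grip_width: 0.999
```

>>> jog_arm:
  translation:
    - [0,0,0]
  turn: [0]

```text
clock: 2.48
position: [0.4985, -0.1878, 0.2995]
ee_rot: [0.602, 0.798, 0.002, 0.001]
ft_force: [0.3, 1.1, 0.7]
grip_width: 0.997
```

>>> jog_arm:
  translation:
    - [150,225,40]
    - [150,225,40]
    - [150,225,40]
    - [150,225,40]
    - [150,225,40]
    - [150,225,40]
    - [150,225,40]
    - [150,225,40]
    - [150,225,40]
    - [150,225,40]
    - [150,225,40]
    - [150,225,40]
  turn: [70,70,70,70,70,70,70,70,70,70,70,70]

```text
clock: 3.48
position: [0.6485, 0.0369, 0.3394]
ee_rot: [0.037, 0.999, 0.002, -0.0]
ft_force: [-0.4, -0.7, 0.7]
grip_width: 1.001
```

Run:
```python
from h import *
np.set_printoptions(precision=4,suppress=True)
o=manip.get_obs();print(o["clock"],o["position"],o["ee_rot"],o["joint_pos"])
p=manip.camera("wrist");save(p,"w1.png");print(p["pose"])
for l,z in dict(carousel=0,knob_grip=.145,hood=.103,pickup=.04,vial=.04,check_weight=.04).items():
    print(l,[(round(r["confidence"],2),np.round(r["at"],0),ray(p,r["at"],z)[:2]) for r in manip.pinpoint(p,l)[:4]])
```

```text
3.4833 [0.6485 0.0369 0.3394] [ 0.0374  0.9993  0.0021 -0.0004] [ 0.4103  0.4719 -0.8205  1.1654  0.3355  1.6366  1.1668]
[[ 0.0743  0.9506  0.3015  0.5695]
 [ 0.9972 -0.0721 -0.0184  0.0412]
 [ 0.0042  0.3021 -0.9533  0.4824]
 [ 0.      0.      0.      1.    ]]
carousel [(0.84, array([248., 151.]), array([0.6608, 0.0332])), (0.59, array([247., 176.]), array([0.6986, 0.0292])), (0.43, array([250., 166.]), array([0.684 , 0.0347]))]
knob_grip [(0.6, array([247., 174.]), array([0.6576, 0.033 ]))]
hood [(0.96, array([252., 167.]), array([0.6605, 0.0377]))]
pickup [(0.8, array([250.,  89.]), array([0.5732, 0.0429]))]
vial [(0.52, array([195., 127.]), array([ 0.6157, -0.0342]))]
check_weight [(0.52, array([305., 126.]), array([0.6249, 0.1119]))]
```

View pics/w1.png

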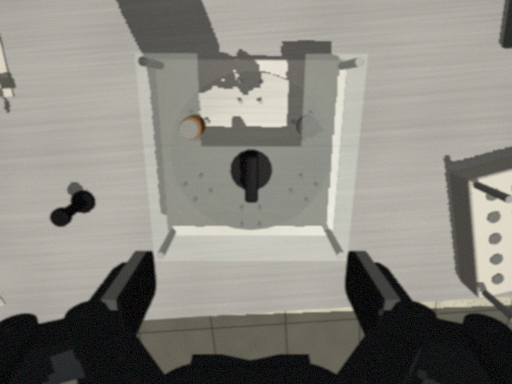

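>>> jog_arm:
  translation:
    - [12,-1,-40]
    - [12,-1,-80]
    - [12,-1,-120]
    - [12,-1,-155]
    - [12,-1,-180]
    - [12,-1,-200]
    - [12,-1,-211]
    - [12,-1,-211]
    - [12,-1,-211]
    - [12,-1,-211]
  turn: [0,0,0,0,0,0,0,0,0,0]

```text
clock: 4.67
position: [0.6614, 0.0363, 0.1304]
ee_rot: [0.036, 0.999, 0.002, 0.001]
ft_force: [-0.3, -0.5, -0.3]
grip_width: 1.002
```

>>> jog_arm:
  translation:
    - [0,0,0]
    - [0,0,0]
    - [0,0,0]
    - [0,0,0]
    - [0,0,0]
    - [0,0,0]
    - [0,0,0]
    - [0,0,0]
    - [0,0,0]
    - [0,0,0]
    - [0,0,0]
    - [0,0,0]
  turn: [0,0,0,0,0,0,0,0,0,0,0,0]
  grip: 5
  grip_force: 40

```text
clock: 5.67
position: [0.6615, 0.0377, 0.1308]
ee_rot: [0.036, 0.999, 0.003, 0.001]
ft_force: [0.1, 4.2, 2.2]
grip_width: 0.159
```

>>> jog_arm:
  translation:
    - [0,1,0]
    - [0,1,0]
    - [0,1,0]
    - [0,1,0]
    - [0,1,0]
    - [0,1,0]
    - [0,1,0]
    - [0,1,0]
    - [0,1,0]
    - [0,1,0]
    - [0,1,0]
    - [0,1,0]
  turn: [-4,-9,-14,-20,-26,-32,-38,-44,-49,-54,-57,-59]

```text
clock: 6.67
position: [0.662, 0.0384, 0.1308]
ee_rot: [0.524, 0.851, 0.002, 0.003]
ft_force: [4.7, 0.7, -1.5]
grip_width: 0.155
```

>>> jog_arm:
  translation:
    - [0,0,0]
    - [0,0,0]
    - [0,0,0]
  turn: [0,0,0]

```text
clock: 6.92
position: [0.662, 0.0384, 0.1308]
ee_rot: [0.524, 0.852, 0.002, 0.003]
ft_force: [1.8, 1.3, 0.3]
grip_width: 0.154
```

Run:
```python
from h import *
np.set_printoptions(precision=4,suppress=True)
o=manip.get_obs();e=o["ee_rot"];print(o["clock"],o["position"],2*np.degrees(np.arctan2(e[1],e[0]))-90,o["joint_pos"],o["torque"],o["ft_force"])
```

```text
6.9167 [0.662  0.0384 0.1308] 26.79646041508957 [ 0.2929  0.5447 -0.585   1.4536  0.31    1.2287  0.1402] [ 0.1723  0.0996 -0.3965] [1.8389 1.2752 0.3477]
```

>>> jog_arm:
  translation:
    - [0,0,0]
    - [0,0,0]
    - [0,0,0]
  turn: [-1,-1,-1]

```text
clock: 7.17
position: [0.662, 0.0384, 0.1308]
ee_rot: [0.531, 0.847, 0.002, 0.003]
ft_force: [2.5, 1.5, 0.3]
grip_width: 0.158
```

>>> jog_arm:
  translation:
    - [0,0,0]
    - [0,0,0]
    - [0,0,0]
    - [0,0,0]
    - [0,0,0]
    - [0,0,0]
    - [0,0,0]
    - [0,0,0]
    - [0,0,40]
    - [0,0,80]
    - [0,0,110]
    - [0,0,110]
  turn: [0,0,0,0,0,0,0,0,0,0,0,0]
  grip: 85

```text
clock: 8.17
position: [0.6644, 0.0392, 0.2485]
ee_rot: [0.531, 0.847, 0.005, 0.007]
ft_force: [1.1, 0.3, 0.0]
grip_width: 0.999
```

>>> jog_arm:
  translation:
    - [-50,0,100]
    - [-50,0,100]
    - [-50,0,100]
    - [-50,0,100]
    - [-50,0,100]
    - [-50,0,100]
    - [-50,0,100]
    - [-50,0,100]
    - [-50,0,100]
    - [-50,0,100]
  turn: [30,60,60,60,60,60,60,60,60,60]

```text
clock: 9.0
position: [0.6144, 0.0391, 0.3484]
ee_rot: [0.035, 0.999, 0.008, 0.003]
ft_force: [0.9, 0.4, -0.3]
grip_width: 0.994
```

Run:
```python
from h import *
np.set_printoptions(precision=4,suppress=True)
o=manip.get_obs();print(o["clock"],o["position"],o["ee_rot"])
p=manip.camera("wrist");save(p,"w2.png")
for l,z in dict(hood=.103,pickup=.04,vial=.04,check_weight=.04).items():
    print(l,[(round(r["confidence"],2),np.round(r["at"],0),ray(p,r["at"],z)[:2]) for r in manip.pinpoint(p,l)[:4]])
```

```text
9.0 [0.6144 0.0391 0.3484] [0.0355 0.9993 0.0079 0.0035]
hood [(0.83, array([247., 187.]), array([0.6555, 0.035 ]))]
pickup [(0.66, array([244., 200.]), array([0.6943, 0.0282]))]
vial [(0.86, array([246., 120.]), array([0.5805, 0.0405]))]
check_weight [(0.66, array([248., 118.]), array([0.5778, 0.0432]))]
```

View pics/w2.png

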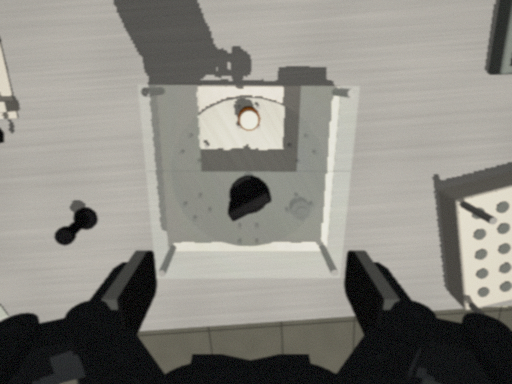

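>>> jog_arm:
  translation:
    - [-145,-370,-50]
    - [-145,-370,-50]
    - [-145,-370,-50]
    - [-145,-370,-50]
    - [-145,-370,-50]
    - [-145,-370,-50]
    - [-145,-370,-50]
    - [-145,-370,-50]
    - [-145,-370,-50]
    - [-145,-370,-50]
    - [-145,-370,-50]
    - [-145,-370,-50]
  turn: [0,0,0,0,0,0,0,0,0,0,0,0]

```text
clock: 10.25
position: [0.4685, -0.3322, 0.2981]
ee_rot: [0.039, 0.999, 0.008, 0.003]
ft_force: [0.2, 0.3, 0.3]
grip_width: 0.996
```

>>> jog_arm:
  translation:
    - [0,0,0]
    - [0,0,0]
  turn: [0,0]

```text
clock: 10.42
position: [0.4692, -0.331, 0.2984]
ee_rot: [0.039, 0.999, 0.008, 0.003]
ft_force: [0.2, -0.1, -0.1]
grip_width: 0.993
```

Run:
```python
from h import *
np.set_printoptions(precision=4,suppress=True)
o=manip.get_obs();e=o["ee_rot"];print(o["clock"],o["position"],2*np.degrees(np.arctan2(e[1],e[0]))-90)
print(o["joint_pos"])
p=manip.camera("wrist");save(p,"w3.png")
for l,z in dict(tongs=.03,tongs_grip=.038,tongs_jaw=.038,tong_rest=0).items():
    print(l,[(round(r["confidence"],2),np.round(r["at"],0),ray(p,r["at"],z)[:2]) for r in manip.pinpoint(p,l)[:4]])
```

```text
10.4167 [ 0.4692 -0.331   0.2984] 85.56761151849332
[ 1.0447  0.2481 -0.6023  1.4647  0.1227  1.472   1.9381]
tongs [(0.96, array([246.,  99.]), array([ 0.4067, -0.3278]))]
tongs_grip []
tongs_jaw []
tong_rest [(0.79, array([251., 158.]), array([ 0.4862, -0.3276])), (0.67, array([142., 146.]), array([ 0.458 , -0.4718])), (0.51, array([326., 300.]), array([ 0.7252, -0.2261]))]
```

View pics/w3.png

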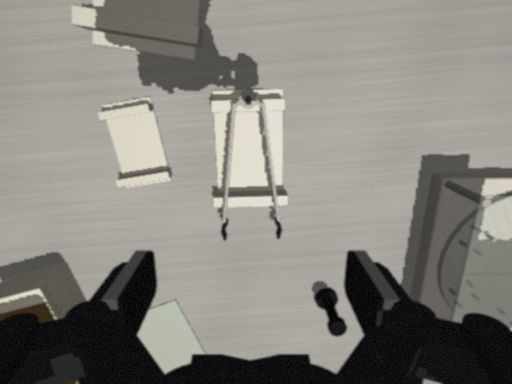

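Run:
```python
from h import *
np.set_printoptions(precision=4,suppress=True)
p=manip.camera("wrist")
h=ray(p,[247.5,99.5],.046);j=ray(p,[251.5,230],.047);print(h,j,np.linalg.norm(j-h))
d=(j-h)/np.linalg.norm(j-h);print(np.degrees(np.arctan2(d[1],d[0])),h+.08*d)
# rest corners (base bars, top z .03): rear-left, rear-right, front-left, front-right
for uv in [(209,92),(285,91),(213,206),(288,204)]: print(ray(p,uv,.03)[:2])
```

```text
[ 0.4061 -0.3267  0.046 ] [ 0.5712 -0.3346  0.047 ] 0.16533028504487066
-2.7431028683369094 [ 0.486  -0.3305  0.0465]
[ 0.3946 -0.3718]
[ 0.4005 -0.2809]
[ 0.5398 -0.3834]
[ 0.5453 -0.2833]
```

>>> jog_arm:
  translation:
    - [17,1,-40]
    - [17,1,-80]
    - [17,1,-120]
    - [17,1,-160]
    - [17,1,-190]
    - [17,1,-215]
    - [17,1,-240]
    - [17,1,-260]
    - [17,1,-275]
    - [17,1,-282]
    - [17,1,-282]
    - [17,1,-282]
  turn: [1.7,1.7,1.7,1.7,1.7,1.7,1.7,1.7,1.7,1.7,1.7,1.7]

```text
clock: 11.72
position: [0.4861, -0.3307, 0.0168]
ee_rot: [0.024, 1.0, 0.008, 0.003]
ft_force: [0.6, -0.3, -0.1]
grip_width: 0.993
```

>>> jog_arm:
  translation:
    - [0,0,0]
    - [0,0,0]
    - [0,0,0]
    - [0,0,0]
    - [0,0,0]
    - [0,0,0]
    - [0,0,0]
    - [0,0,0]
  turn: [0,0,0,0,0,0,0,0]
  grip: 51
  grip_force: 40

```text
clock: 12.38
position: [0.4875, -0.3316, 0.0187]
ee_rot: [0.024, 1.0, 0.007, 0.005]
ft_force: [-1.5, 0.7, 8.2]
grip_width: 0.598
```

>>> jog_arm:
  translation:
    - [0,0,5]
    - [0,0,15]
    - [0,0,30]
    - [0,0,55]
    - [0,0,80]
    - [0,0,105]
    - [0,0,130]
    - [0,0,130]
    - [0,0,130]
  turn: [0,0,0,0,0,0,0,0,0]

```text
clock: 13.13
position: [0.4883, -0.332, 0.151]
ee_rot: [0.024, 1.0, 0.006, 0.006]
ft_force: [-0.2, 0.1, -1.1]
grip_width: 0.597
```

>>> jog_arm:
  translation:
    - [-5,25,0]
    - [-10,55,0]
    - [-15,90,0]
    - [-20,130,0]
    - [-25,170,0]
    - [-30,210,0]
    - [-37,250,0]
    - [-42,290,0]
    - [-48,325,0]
    - [-52,355,0]
    - [-57,375,0]
    - [-57,384,0]
  turn: [0,0,0,0,0,0,0,0,0,-1,-1,-1]

```text
clock: 14.13
position: [0.4297, 0.0549, 0.1506]
ee_rot: [0.031, 0.999, 0.006, 0.006]
ft_force: [0.6, -0.1, -0.3]
grip_width: 0.595
```

>>> jog_arm:
  translation:
    - [0,0,0]
    - [0,0,0]
  turn: [0,0]

```text
clock: 14.3
position: [0.4294, 0.0547, 0.1502]
ee_rot: [0.03, 1.0, 0.005, 0.005]
ft_force: [0.5, -0.3, -2.0]
grip_width: 0.596
```

Run:
```python
from h import *
np.set_printoptions(precision=4,suppress=True)
o=manip.get_obs();e=o["ee_rot"];print(o["clock"],o["position"],2*np.degrees(np.arctan2(e[1],e[0]))-90,e)
print(o["joint_pos"],o["ft_force"],o["grip_width"])
p=manip.camera("wrist");save(p,"w4.png");print(p["pose"])
for l,z in dict(tongs_jaw=.168,tongs_grip=.168,vial=.04,pickup=.04,hood=.103).items():
    print(l,[(round(r["confidence"],2),np.round(r["at"],0),ray(p,r["at"],z)[:2]) for r in manip.pinpoint(p,l)[:3]])
```

```text
14.3 [0.4294 0.0547 0.1502] 86.51413437126286 [0.0304 0.9995 0.0054 0.0052]
[ 0.7099  0.0116 -0.9209  2.0141  0.0013  1.1077  1.2985] [ 0.5254 -0.3434 -1.9878] 0.5964552176951016
[[ 0.0604  0.9479  0.3127  0.3487]
 [ 0.9981 -0.0609 -0.0083  0.0569]
 [ 0.0112  0.3126 -0.9498  0.2923]
 [ 0.      0.      0.      1.    ]]
tongs_jaw []
tongs_grip []
vial [(0.89, array([247., 338.]), array([0.5787, 0.043 ]))]
pickup [(0.72, array([248., 337.]), array([0.5779, 0.0438]))]
hood []
```

View pics/w4.png

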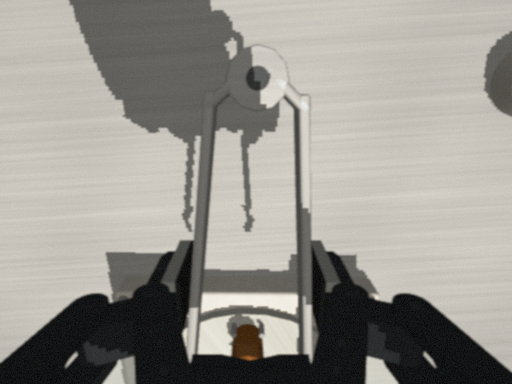

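Run:
```python
from h import *
np.set_printoptions(precision=4,suppress=True)
p=manip.camera("wrist")
# z of tongs mid at grip: TCP+~.0187+
for z in (.173,.178):
    h=ray(p,[257.5,77],z)
    for m in ([256,110],[252,255],[253,300]):
        q=ray(p,m,z);d=q-h;print(z,h[:2],q[:2],np.linalg.norm(d),np.degrees(np.arctan2(d[1],d[0])))
    print("grip arm width @col", ray(p,[194,270],z)[:2],ray(p,[309,270],z)[:2])
```

```text
0.173 [0.3476 0.0605] [0.3586 0.0593] 0.011082062415781063 -5.955381489263335
0.173 [0.3476 0.0605] [0.4163 0.0544] 0.0690466646027448 -5.073734786284476
0.173 [0.3476 0.0605] [0.4382 0.0535] 0.09088168097464029 -4.42397598942111
grip arm width @col [0.4217 0.0299] [0.425  0.0777]
0.178 [0.3476 0.0603] [0.3582 0.0592] 0.010618554777571248 -5.955381489263355
0.178 [0.3476 0.0603] [0.4135 0.0545] 0.06615878550266777 -5.073734786284476
0.178 [0.3476 0.0603] [0.4345 0.0536] 0.08708055157068507 -4.423975989421109
grip arm width @col [0.4186 0.031 ] [0.4219 0.0768]
```

>>> jog_arm:
  translation:
    - [0,0,-25]
    - [0,0,-55]
    - [0,0,-80]
    - [0,0,-95]
    - [0,0,-102]
    - [0,0,-102]
    - [0,0,-102]
    - [0,0,-102]
  turn: [0,0,0,0,0,0,0,0]

```text
clock: 15.32
position: [0.4307, 0.0543, 0.0496]
ee_rot: [0.032, 0.999, 0.006, 0.006]
ft_force: [1.5, 0.7, -0.5]
grip_width: 0.601
```

>>> jog_arm:
  translation:
    - [5,-1,0]
    - [15,-2,0]
    - [25,-3,0]
    - [35,-4,0]
    - [43,-5,0]
    - [50,-6,0]
    - [56,-6,0]
    - [60,-6,0]
    - [60,-6,0]
    - [60,-6,0]
  turn: [0,0,0,0,0,0,0,0,0,0]

```text
clock: 16.15
position: [0.4905, 0.0484, 0.0494]
ee_rot: [0.031, 0.999, 0.006, 0.006]
ft_force: [0.1, 1.4, -1.0]
grip_width: 0.601
```

Run:
```python
from h import *
np.set_printoptions(precision=4,suppress=True)
o=manip.get_obs();print(o["clock"],o["position"],o["ft_force"],o["grip_width"])
im=[]
for n in ("top","scene"):
    p=manip.camera(n);save(p,n+"5.png")
    for l,z in dict(tongs_jaw=.067,vial=.04).items():
        print(n,l,[(round(r["confidence"],2),np.round(r["at"],0),ray(p,r["at"],z)[:2]) for r in manip.pinpoint(p,l)[:3]])
    u=proj(p,[.575,.043,.06]).astype(int)
    im.append(cv2.resize(p["frame"][u[1]-35:u[1]+35,u[0]-35:u[0]+35,::-1],(400,400),interpolation=cv2.INTER_CUBIC))
cv2.imwrite("pics/c5.png",np.hstack(im))
```

```text
16.15 [0.4905 0.0484 0.0494] [ 0.0739  1.4354 -0.9549] 0.6011576743420339
top tongs_jaw []
top vial []
scene tongs_jaw [(0.57, array([277., 231.]), array([0.5849, 0.045 ])), (0.43, array([342., 171.]), array([0.3947, 0.2797]))]
scene vial [(0.57, array([277., 235.]), array([0.5855, 0.0479]))]
```

View pics/c5.png

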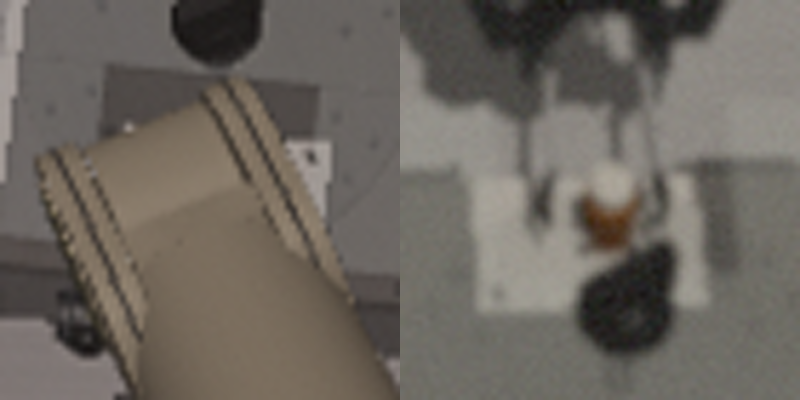

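>>> jog_arm:
  translation:
    - [0,2,-1]
    - [1,4,-1]
    - [1,4,-1]
    - [1,4,-1]
  turn: [-0.5,-0.5,-0.5,-0.5]

```text
clock: 16.78
position: [0.4916, 0.0524, 0.0486]
ee_rot: [0.036, 0.999, 0.005, 0.006]
ft_force: [0.0, -0.3, -1.5]
grip_width: 0.597
```

Run:
```python
from h import *
np.set_printoptions(precision=4,suppress=True)
o=manip.get_obs();print(o["clock"],o["position"],o["ft_force"],o["grip_width"])
p=manip.camera("scene");save(p,"scene6.png")
f=p["frame"].astype(float)
for r in manip.outline_of(p,"vial")[:2]:
    m=r["mask"];ys,xs=np.nonzero(m);print(r["confidence"],r["extent"],xs.mean(),ys.mean())
for n,X in dict(vial_mid=[.578,.043,.0655],foot=[.578,.043,.04],cap=[.578,.043,.091],jaw=[.580,.0465,.067],jl=[.5775,.0165,.067],jr=[.5815,.077,.067]).items(): print(n,proj(p,X))
u=(277,232)
c=p["frame"][u[1]-25:u[1]+20,u[0]-30:u[0]+30,::-1]
cv2.imwrite("pics/c6.png",cv2.resize(c,None,fx=12,fy=12,interpolation=cv2.INTER_NEAREST))
```

```text
16.7833 [0.4916 0.0524 0.0486] [ 0.0105 -0.2983 -1.473 ] 0.5969095598505609
vial_mid [275.7476 228.9384]
foot [275.41   233.2167]
cap [276.0969 224.5129]
jaw [277.0628 229.1664]
jl [266.6536 229.4142]
jr [287.5841 228.6019]
```

View pics/c6.png

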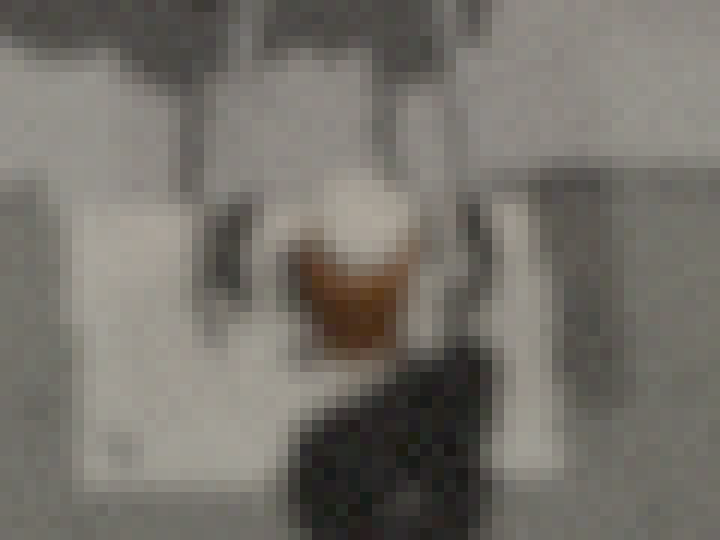

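>>> jog_arm:
  translation:
    - [2,0,0]
    - [3,0,0]
    - [3,0,0]
    - [3,0,0]
  turn: [0,0,0,0]
  grip: 46
  grip_force: 30

```text
clock: 17.22
position: [0.4946, 0.0522, 0.0486]
ee_rot: [0.036, 0.999, 0.005, 0.006]
ft_force: [-0.6, 0.1, -1.1]
grip_width: 0.536
```

>>> jog_arm:
  translation:
    - [0,0,0]
    - [0,0,0]
    - [0,0,0]
    - [0,0,0]
  turn: [0,0,0,0]
  grip: 40

```text
clock: 17.55
position: [0.4946, 0.0522, 0.0486]
ee_rot: [0.036, 0.999, 0.005, 0.006]
ft_force: [0.3, 0.5, -0.4]
grip_width: 0.469
```

>>> jog_arm:
  translation:
    - [0,0,0]
    - [0,0,0]
    - [0,0,0]
    - [0,0,0]
    - [0,0,0]
    - [0,0,0]
  turn: [0,0,0,0,0,0]
  grip: 30

```text
clock: 18.05
position: [0.4946, 0.0522, 0.0486]
ee_rot: [0.036, 0.999, 0.005, 0.006]
ft_force: [0.2, 0.5, 0.3]
grip_width: 0.435
```

>>> jog_arm:
  translation:
    - [0,0,0]
    - [0,0,0]
    - [0,0,0]
    - [0,0,5]
    - [0,0,12]
    - [0,0,22]
    - [0,0,34]
    - [0,0,48]
    - [0,0,62]
    - [0,0,76]
    - [0,0,90]
    - [0,0,100]
  turn: [0,0,0,0,0,0,0,0,0,0,0,0]
  grip: 28
  grip_force: 45

```text
clock: 19.05
position: [0.4952, 0.0524, 0.151]
ee_rot: [0.036, 0.999, 0.005, 0.007]
ft_force: [0.2, -0.5, -1.3]
grip_width: 0.426
```

>>> jog_arm:
  translation:
    - [0,0,4]
    - [0,0,4]
    - [0,0,4]
    - [0,0,4]
    - [0,0,4]
    - [0,0,4]
  turn: [0,0,0,0,0,0]

```text
clock: 19.55
position: [0.4948, 0.0524, 0.1544]
ee_rot: [0.036, 0.999, 0.005, 0.007]
ft_force: [-0.3, -0.1, -0.3]
grip_width: 0.431
```

Run:
```python
from h import *
np.set_printoptions(precision=4,suppress=True)
o=manip.get_obs();print(o["clock"],o["position"],o["ft_force"],o["grip_width"])
ims=[]
for n,z in (("scene",.11),("wrist",.12)):
    p=manip.camera(n)
    for l in ("vial","check_weight"):
        print(n,l,[(round(r["confidence"],2),np.round(r["at"],0)) for r in manip.pinpoint(p,l)[:2]])
    print("expected foot",proj(p,[.581,.045,.144]))
    f=p["frame"][:,:,::-1]
    ims.append(cv2.resize(f[180:280,210:343] if n=="scene" else f,(400,300),interpolation=cv2.INTER_CUBIC))
cv2.imwrite("pics/c7.png",np.hstack(ims))
```

```text
19.55 [0.4948 0.0524 0.1544] [-0.2882 -0.1193 -0.3407] 0.4305539857538575
scene vial [(0.71, array([280., 218.]))]
scene check_weight []
expected foot [277.7371 215.6711]
wrist vial [(0.4, array([247., 375.]))]
wrist check_weight []
expected foot [249.3485 374.2633]
```

View pics/c7.png

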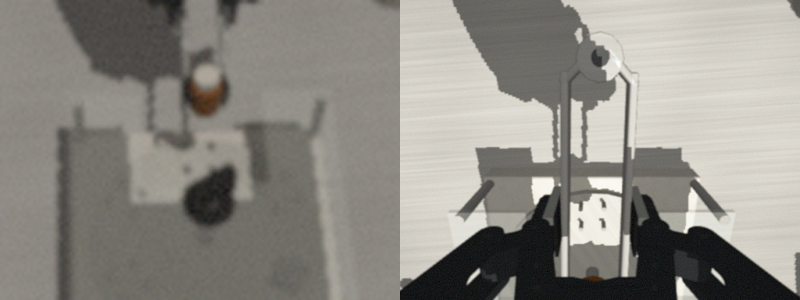

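Run:
```python
from h import *
p=manip.camera("wrist");print(ray(p,[245,274.6],.047)[:2])
print([(r["confidence"],ray(p,r["at"],.04)[:2]) for r in manip.pinpoint(p,"pickup")])
o=manip.get_obs();print(o["clock"],o["position"],o["grip_width"])
manip.hand_in()
```

```text
[0.57443124 0.04252403]
[(0.61, array([0.57593953, 0.04373703])), (0.22, array([0.41153283, 0.06327805]))]
19.95 [0.49513257 0.05246589 0.15495   ] 0.42866772388903934
the job is handed in; nothing more can be done
```

I turned the knob one notch clockwise (the −1.047 rad detent), which brought the amber vial from the −y side to the slot. I then took the spring tongs from the middle-sized rest, closed them on the vial and lifted it about 105 mm. I handed in holding it there at 20 s on the robot's clock; no verdict is reported.

**Last checks:**
- **Vial:** it shows upright between the tong jaws. I put its foot at about 0.14 m above the bench, from the arm's height rather than measured directly.
- **Grip:** the fingers settled at about 37 mm, close to the stated 36 mm for tongs shut on the vial, and nothing showed on the wrist force.
- **Disc:** the empty nest is centred in the slot within about 2 mm of the network's pickup point, so the disc appears to be home. I had no direct reading of its angle.

**Not confirmed:** the trained network did not find the check weight in the final pictures, since it is under the hood behind the gripper. It was in its nest in the picture after indexing, and nothing has been near it since. I did not re-measure the scale, tub and tamper at the end; the arm passed none of them closely.

**Disagreement:** before closing the tongs, the scene camera showed the jaws about 4–5 mm off to one side of the vial, while the wrist-camera estimate had them centred. I went with the scene view, moved 4 mm across and 4 mm forward in all, and the next picture (before the last 3 mm forward) showed them centred side to side.

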